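# Open the board test fixture and hold its sprung jaw at the set pointer

## Task

Get the board test fixture ready for the next circuit board: fold its window cover up until it stands upright on its stiff hinges, then pull the spring-loaded jaw out until the pointer on the jaw lines up with the set pointer on the scale, and finish still holding the jaw there so that a colleague can lay the board in. The jaw springs back if you let go; do not move the set pointer, and leave the cover upright and the things lying round the fixture where they are.

Things in the scene. Friction and masses are not known exactly. Their poses are not given: they have to be found in the camera images.
- fixture: board test fixture, screwed to the bench: grey base plate 270 (x) x 260 (y) mm, top 26 mm above the bench. Origin: centre of the base on the bench; x points to the rear (the hinges), y to its left, z up. Rear stop (x = 85 to 107 mm) 56 mm high; front crossbar (x = -121 mm) 53 mm high; cover rests 96 mm high at x = -3, y = +-112 mm; hinge cheeks 106 mm high at x = 112, y = +-112 mm.
- cover (a joint): angle of the window cover, rad: 0 shut (level), 1.57 upright, stop at 2.1; grows as the front edge swings up and back. Stiff hinges: it stays at any angle and takes 4 to 7 N at the tab. Starts at 0 to 0.45, lying over the jaw's handle. Aluminium frame, clear pane, 230 mm wide, 125 mm deep from the hinge line, 7 mm thick; push rods stand 22 mm out of its underside.
- cover_hinge (a point): middle of the cover's hinge line, which runs along the fixture's y: 110 mm behind the fixture's origin, 100 mm above the bench. Equipment shelves hang over the rear of the bench: near the upright cover lift the gripper no more than about 40 mm above the tab, then draw back to the front
- cover_tab (a point): point to grip on the cover's pull tab, 150 mm from the hinge line in the cover's plane; turns with the cover, its -x pointing away from the hinge. Steel tab in the middle of the front edge, 24 mm wide (y), 8 mm thick, 125 to 167 mm from the hinge line. Its sides are free: fingers can come down on both sides (closing along y) and let it turn between them as the cover swings.
- jaw (a joint): pull-out of the sprung jaw, m: 0 at home (towards the rear), grows as it slides to the fixture's front (-x), stop at 0.085. A spring pulls it home: about 4 N at 0 and 0.9 N more for every 10 mm. When this value equals that of joint set_pointer the two pointers are in line.
- jaw_handle (a point): middle of the bar of the jaw's bow handle: a round steel bar 10 mm thick along y, 72 mm long, its middle 80 mm above the bench, 30 mm above the top of the jaw, open beneath; at home 5 mm in front of the fixture's origin. Axes as the fixture's.
- jaw_pointer (a point): tip of the small dark steel pointer on the right (-y) side of the aluminium jaw, beside the scale bar, 40 mm above the bench; at home at the fixture's x = 0. Moves with the jaw. Axes as the fixture's.
- set_pointer (a joint): where the set pointer stands on the scale, m: the pull-out of the jaw at which the two pointers are in line (0.03 to 0.06). A clamped slider: not to be moved.
- set_mark (a point): tip of the set pointer, a small black slider (14 x 10 x 14 mm) with a dark steel tip on the outer (right) edge of the light scale bar with black divisions at the fixture's right side, 40 mm above the bench. The jaw's pointer must come level with it along the fixture's x. Axes as the fixture's.
- circuit_board: the next board, 58x85x12 mm, green, lying to the left of the fixture; leave it. Origin: centre of its underside
- heat_sink: black finned heat sink, 26x85x14 mm, left of the fixture; leave it. Origin: centre of its underside
- flux_tin: round white tin, 49 mm across, 33 mm high, right of the fixture; leave it. Origin: centre of its underside
- tape_kapton: roll of tape, 60x69x20 mm, right of the fixture; leave it. Origin: centre of its underside
- driver_red: screwdriver, 189 mm long, 30 mm high, lying on the left of the bench; leave it. Origin: centre of its underside
- pliers_cut: side cutters, 126x50x13 mm, lying on the left of the bench; leave them. Origin: centre of their underside

How it is judged:
By the outcome, as a careful person would: the job done as asked, in the order asked, and still so for the second after the job is handed in, while the arm keeps its last pose, push and grip.
It also fails if it takes over 51 s, if anything falls off the work surface, if the arm or the gripper's body presses on something with over 40 N, if the wrist force passes 120 N, or if a joint passes its speed limit or range.

## Robot

A 6-joint arm with a two-finger parallel gripper is mounted at the origin on a cart in front of the work surface, level with it; the furniture and walls round the work are solid. World frame = base frame: x ahead of the robot, y to its left, z up, the work surface at z = 0. Lengths are in m, angles in rad, forces in N, time in s.
With the tool pointing down it reaches from about 0.35 to 0.975 m from the base axis. Payload 17.4 kg.
Tool frame: the origin (TCP) lies between the finger pads; the fingertips stand arm.tcp_to_tips ahead of it and the grasp point (between the pads) is the TCP (arm.tcp_to_tips is the distance from the TCP to the fingertips, in m); z points along the fingers, y is the line along which they close (so a half turn about z gives the same grasp; the last joint's range is limited). The gripper opens to 85 mm and grips with 20 to 120 N. Pads are 22 mm wide; open, the fingers measure 114 mm over their backs; the gripper's body (76 mm by 85 mm) begins 54 mm behind the grasp point. The pads swing forward as they close: fully open they stand 13 mm farther back than shut.
Start: joints at [1.278, 0.116, 1.442, -0, 1.584, -0.038], TCP at [0.17, 0.653, 0.25] pointing down, gripper open.
Joint ranges: [-2.83, 2.83], [-0.83, 2.19], [0.07, 2.5], [-1.14, 4.28], [0.01, 3], [-2.97, 2.97]. Speed limits (rad/s): [1.89, 1.89, 2.22, 3.14, 3.14, 3.14].

## Interface

Orientations are given as [roll, pitch, yaw] about the fixed x, y, z axes, in that order (R = Rz(yaw) Ry(pitch) Rx(roll)).
In Python, from rig import monitor, eyes, order, arm gives the robot as it stands.
- The arm moves only by the tool jog_arm, never from a script. Its argument "moves" is a list of rows, each an object of numbers: "dx", "dy", "dz": the shift along the tool's x, y, z in m; "wx", "wy", "wz": the turn, a rotation vector about the tool's x, y, z in rad. A call has 1 to 12 rows; each row shifts and turns the commanded pose from where the row before left it, along the tool's axes as they then stand; what a row does not reach is not made up. A row lasts 1/12 s, in which the tool goes at most 41.7 mm and 7.16 degrees, less where a joint would pass 70% of its speed; a pose out of reach is approached as far as the arm can. A call is refused whole if a number of a shift passes 0.0417 or a number of a turn 0.125, either way. A call with a gripper value outside its range is refused whole. "claw" is the closure, from 0 (fully open) to 1 (shut), set as the call begins (left out, the last holds). The fingers move at their own pace and stop on an object; "force" is the grip in N (left out, the last holds). Time passes only in rows, so rows that do not move let the fingers close. It gives the time, the measured TCP pose, the force, the opening and the grip force at its end, in the units of the state.
- monitor.state(): the state, without advancing time (a new reading comes with each control period).
- eyes.snapshot(name): name is "scene" or "top" or "wrist"; returns a dict with "pixels" (480x640x3 uint8, red, green, blue), "fx", "fy", "cx", "cy" (pixels), "R" (3x3) and "t" (3): a world point X has camera coordinates R X + t; the wrist camera has in their place "T_tool_cam" (4x4, takes a point from camera to tool coordinates, whose origin is the TCP and whose axes are the flange's). Camera axes: x right, y down, z forward; pixel columns grow to the right and rows downward; lengths in m; the calibration is good to about 2 mm. A picture is of the moment at which its call begins: read the wrist's pose just before it. There is no depth.
- order.finish_job(): hands the job in; it is judged then, once.
The state is a dict: "t": time; "joint_positions": joint angles; "qd": joint speeds; "effort": joint torques, N m; "eef_pos": TCP position; "tcp_rot": TCP orientation; "ft_force": force on the tool from outside, world axes, zero at the start; "moment": the same for the moment, N m; "finger_gap": opening from 0.0 (shut) to 1.0 (fully open); "finger_force": force on a finger pad.
Only numpy, scipy, OpenCV 4.12 (cv2) and the standard library are available. Lean on these libraries where they do the work, as an engineer would, in place of code of your own. Each camera call takes 0.05 s, during which the arm holds its last target. There are 200 camera calls.

## Working session

There is one attempt and no reset: what is moved stays moved. The work goes in short steps, Python scripts to look and compute and a tool call to move; the robot and the scene stay as the last step left them, time stands still between calls to the robot, and variables do not carry over. Pictures are saved under pics/ and viewed, at most 10 in all, crops included, and the job is handed in when it is done.

Besides the shell and the picture viewer there is one more tool, called after "Call:" as name(argument=value, ...) on one line, values as JSON. jog_arm: Moves the arm, as the interface text tells. Its arguments: {"type":"object","properties":{"moves":{"type":"array","items":{"type":"object","properties":{"dx":{"type":"number"},"dy":{"type":"number"},"dz":{"type":"number"},"wx":{"type":"number"},"wy":{"type":"number"},"wz":{"type":"number"}}}},"claw":{"type":"number"},"force":{"type":"number"}},"required":["moves"]}

```bash
mkdir -p pics
cat > h.py <<'E'
import numpy as np, cv2
from rig import monitor, eyes, order, arm
from scipy.spatial.transform import Rotation as Ro
def snap(n,f=None):
    s=monitor.state(); d=eyes.snapshot(n)
    if n=="wrist":
        T=np.eye(4); r=s["tcp_rot"]; T[:3,:3]=Ro.from_euler("xyz",r).as_matrix(); T[:3,3]=s["eef_pos"]
        M=np.linalg.inv(T@np.array(d["T_tool_cam"])); d["R"]=M[:3,:3]; d["t"]=M[:3,3]
    d["R"]=np.array(d["R"]); d["t"]=np.array(d["t"])
    if f: cv2.imwrite("pics/"+f,cv2.cvtColor(d["pixels"],cv2.COLOR_RGB2BGR))
    return d
def ray(d,u,v):
    c=-d["R"].T@d["t"]; r=d["R"].T@np.array([(u-d["cx"])/d["fx"],(v-d["cy"])/d["fy"],1]); return c,r/np.linalg.norm(r)
def onz(d,u,v,z):
    c,r=ray(d,u,v); return c+r*(z-c[2])/r[2]
def proj(d,X):
    p=d["R"]@np.array(X)+d["t"]; return np.array([d["fx"]*p[0]/p[2]+d["cx"],d["fy"]*p[1]/p[2]+d["cy"]])
def tri(*rs):
    A=sum(np.eye(3)-np.outer(r,r) for c,r in rs); b=sum((np.eye(3)-np.outer(r,r))@c for c,r in rs); return np.linalg.solve(A,b)
E
python3 - <<'E'
from h import *
s=monitor.state(); print(s, arm.tcp_to_tips)
for n in("scene","top"):
    d=snap(n,n+"0.png"); print(n,d["fx"],-d["R"].T@d["t"],d["R"].tolist())
print(eyes.snapshot("wrist")["T_tool_cam"])
E
```

```text
{'t': 0.0, 'joint_positions': array([ 1.27821016e+00,  1.16484904e-01,  1.44228157e+00, -1.69164001e-05,
        1.58398181e+00, -3.78008267e-02]), 'qd': array([ 0.00030614,  0.00020881,  0.00067617, -0.00038176, -0.0001817 ,
        0.0009983 ]), 'effort': array([ 2.17286739e-03, -7.31997299e+01, -6.32521033e+01,  1.83019729e-04,
        6.00249608e-03, -1.73033266e-05]), 'eef_pos': array([0.17009009, 0.65304318, 0.24955276]), 'tcp_rot': array([-3.14043721e+00, -2.67703408e-05,  2.88680709e+00]), 'ft_force': array([0.2749026 , 0.15199294, 0.15303119]), 'moment': array([ 0.01673178, -0.06324732,  0.04261043]), 'finger_force': 0.0, 'finger_gap': 0.9974597752358522} 0.019
scene 596.1858918709632 [-0.62702184  0.96279968  0.68117379] [[-0.5897893227519156, -0.8075158915532061, -0.008163311636019585], [-0.3001323008420951, 0.22857127083737566, -0.9261078642032022], [0.7497127161513711, -0.5437584565198204, -0.37717049752614007]]
top 536.2224763918042 [0.21379314 0.19275485 1.19485187] [[-0.11162324695517832, -0.99375056697617, -0.0002477372089074494], [-0.955350908844987, 0.10737862095310509, -0.2752716344472624], [0.2735779444842751, -0.030490037663977905, -0.9613664576502595]]
[[ 7.45574587e-04 -9.56848118e-01 -2.90587550e-01  7.51463566e-02]
 [ 9.99998826e-01  3.24367854e-04  1.49766548e-03 -1.54322833e-04]
 [-1.33878113e-03 -2.90588325e-01  9.56847236e-01 -1.22538734e-01]
 [ 0.00000000e+00  0.00000000e+00  0.00000000e+00  1.00000000e+00]]
```

View pics/top0.png

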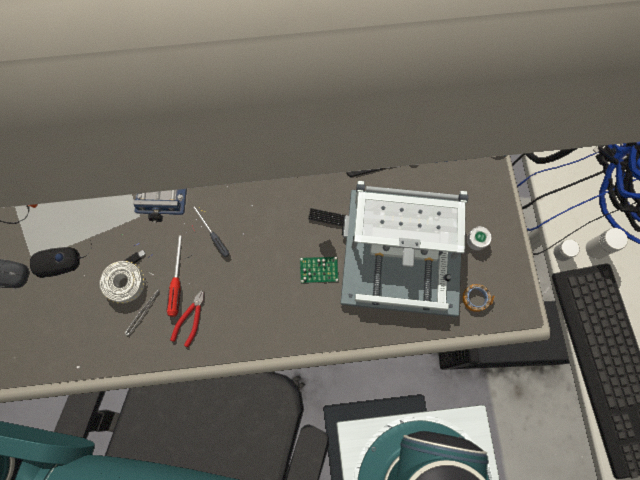

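View pics/scene0.png

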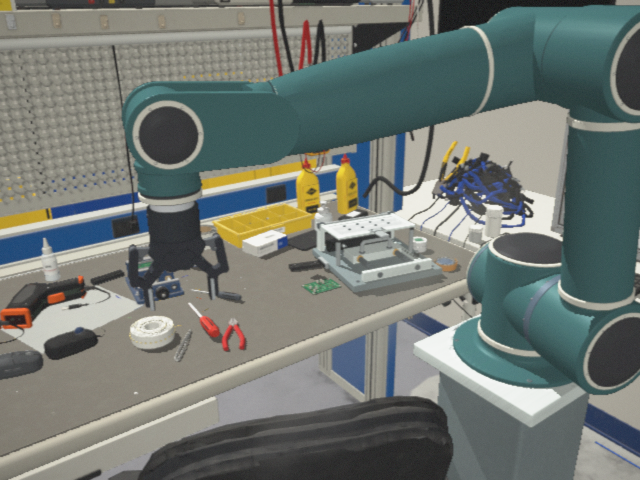

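The top view shows the fixture around (405,250), its tab near (408,258) and its base corners near (342,305) and (460,315). The scene view shows the cover slightly tilted, around (370,232). I'll enlarge both.

Run:
```python
from h import *
a=cv2.imread("pics/top0.png")[170:330,325:505]; b=cv2.imread("pics/scene0.png")[195:305,280:470]
cv2.imwrite("pics/c1.png",cv2.resize(a,None,fx=3.7,fy=3.7,interpolation=cv2.INTER_CUBIC))
cv2.imwrite("pics/c2.png",cv2.resize(b,None,fx=4,fy=4,interpolation=cv2.INTER_CUBIC))
```

```text
(no output)
```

View pics/c1.png

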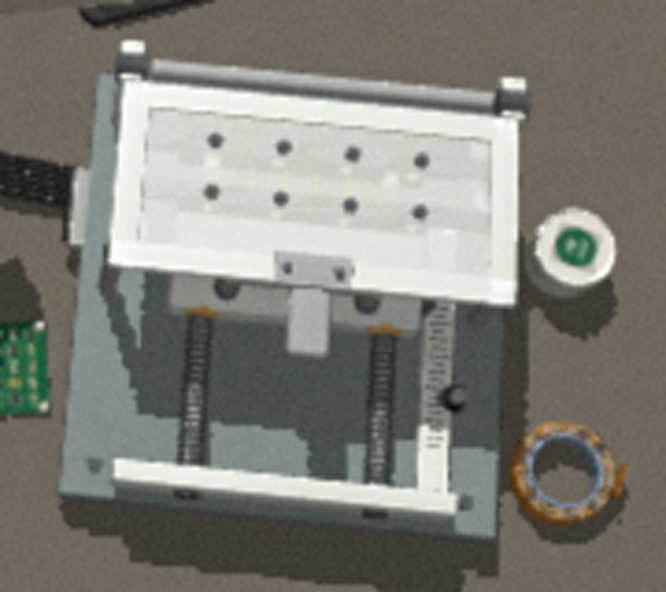

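View pics/c2.png

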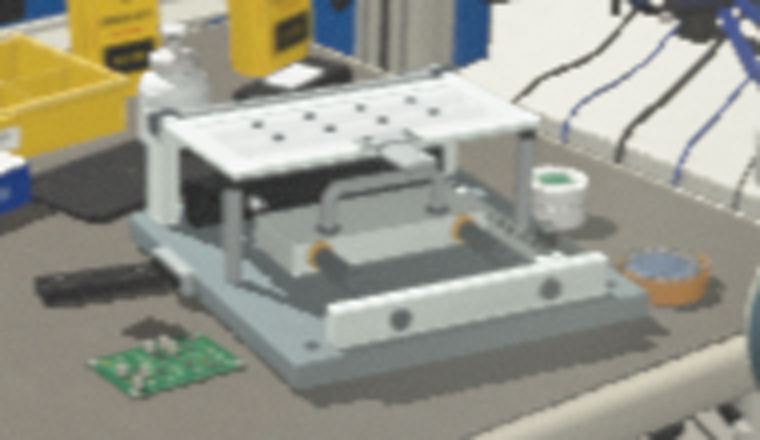

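The crops show the base front corners at c1 (62,490) and (497,530), the cheek tops at (131,47) and (513,84), the tab end at (308,352) and the set pointer at about (455,397). In c2 the tab end is near (410,160). Next I fit the pose.

```bash
cat > fx.py <<'E'
from h import *
from scipy.optimize import least_squares
def W(p,q):
    c,s=np.cos(p[2]),np.sin(p[2]); return np.array([p[0]+c*q[0]-s*q[1],p[1]+s*q[0]+c*q[1],q[2]])
E
python3 - <<'E'
from fx import *
d=eyes.snapshot("top"); d["R"]=np.array(d["R"]);d["t"]=np.array(d["t"])
e=eyes.snapshot("scene"); e["R"]=np.array(e["R"]);e["t"]=np.array(e["t"])
P=lambda u,v:(u/3.7+325,v/3.7+170); Q=lambda u,v:(u/4+280,v/4+195)
obs=[((-.135,.13,.026),d,P(62,490)),((-.135,-.13,.026),d,P(497,530)),((.135,.13,.026),d,P(99,75)),((.112,.112,.106),d,P(131,47)),((.112,-.112,.106),d,P(513,84)),
((-.135,.13,.026),e,Q(294,363)),((-.135,-.13,.026),e,Q(648,292)),((.135,.13,.026),e,Q(133,220))]
r=least_squares(lambda p:np.concatenate([proj(c,W(p,q))-o for q,c,o in obs]),[.6,-.1,0],loss="soft_l1")
print(r.x,np.round(r.fun.reshape(-1,2),1).tolist() if len(r.fun)==16 else 0)
p=r.x
th=p[2];ax=np.array([np.cos(th),np.sin(th),0]);ay=np.array([-np.sin(th),np.cos(th),0]);o=np.array([p[0],p[1],0])
loc=lambda X:np.array([(X-o)@ax,(X-o)@ay,X[2]])
print("set",loc(onz(d,*P(455,397),.05)), loc(onz(d,*P(455,397),.04)))
# cover angle: front corners of frame 125 from hinge y=+-115
for nm,y,ob in(("fl",.115,[(d,P(110,265))]),("fr",-.115,[(d,P(515,303))]),("flS",.115,[(e,Q(237,178))]),("frS",-.115,[(e,Q(540,120))])):
    f=lambda a:np.concatenate([proj(c,W(p,(.11-.125*np.cos(a[0]),y,.1+.125*np.sin(a[0]))))-oo for c,oo in ob])
    s=least_squares(f,[.15]); print(nm,s.x,s.fun)
print("tabend",loc(tri(ray(d,*P(308,354)),ray(e,*Q(405,172)))))
E
```

```text
[ 0.50220252 -0.03529146 -0.20896589] [[-0.6, -0.5], [0.7, 0.2], [-0.8, -2.9], [0.2, 1.7], [0.2, 1.1], [0.6, 0.1], [0.1, -0.8], [-2.3, -2.2]]
set [-0.06277923 -0.09601919  0.05      ] [-0.06044999 -0.09828389  0.04      ]
fl [-0.03611453] [-0.36750191 -0.09876658]
fr [0.00775076] [-0.85301487 -0.85679787]
flS [0.02566198] [-0.64276511  0.00559683]
frS [0.05311408] [-0.91344476 -0.02101855]
tabend [-0.05547675  0.00432056  0.10297977]
```

Call:
jog_arm(moves=[{"wz": -0.046},{"dx": -0.0214,"dy": -0.0302},{"dx": -0.0214,"dy": -0.0302},{"dx": -0.0214,"dy": -0.0302},{"dx": -0.0214,"dy": -0.0302},{"dx": -0.0214,"dy": -0.0302},{"dx": -0.0214,"dy": -0.0302},{"dx": -0.0214,"dy": -0.0302},{"dx": -0.0214,"dy": -0.0302},{"dx": -0.0214,"dy": -0.0302},{"dx": -0.0214,"dy": -0.0302}], claw=0, force=40)

```text
invalid input
```

Call:
jog_arm(moves=[{"dx": -0.0214,"dy": -0.0302},{"dx": -0.0214,"dy": -0.0302},{"dx": -0.0214,"dy": -0.0302},{"dx": -0.0214,"dy": -0.0302},{"dx": -0.0214,"dy": -0.0302},{"dx": -0.0214,"dy": -0.0302},{"dx": -0.0214,"dy": -0.0302},{"dx": -0.0214,"dy": -0.0302},{"dx": -0.0214,"dy": -0.0302},{"dx": -0.0214,"dy": -0.0302},{},{}])

```text
invalid input
```

Run:
```python
from h import *
s=monitor.state(); print(s["t"],s["eef_pos"],s["tcp_rot"])
snap("wrist","w1.png")
```

```text
0.25 [0.1701053  0.65313494 0.24995194] [-3.14103152e+00 -7.92763072e-05  2.88682356e+00]
```

View pics/w1.png

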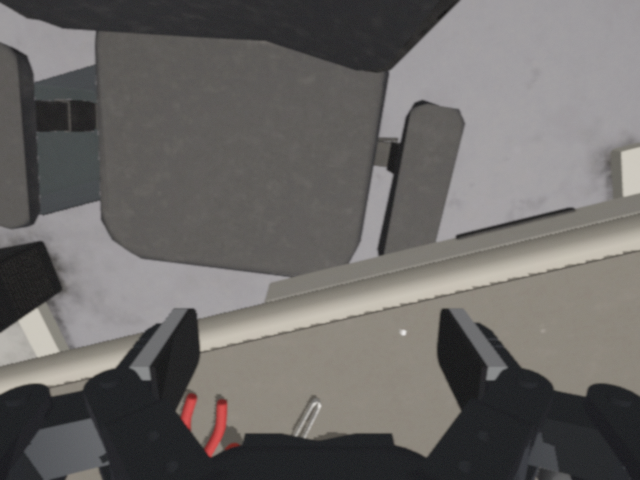

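The wrist view still shows the start position (chair, bench edge, red plier handles at (205,420)). The move was refused, so I'll try with complete rows.

Call:
jog_arm(moves=[{"dx": 0,"dy": 0,"dz": 0,"wx": 0,"wy": 0,"wz": -0.046},{"dx": -0.0214,"dy": -0.0302,"dz": 0,"wx": 0,"wy": 0,"wz": 0}], claw=0, force=40)

```text
t: 0.47
eef_pos: [0.1833, 0.6216, 0.2487]
tcp_rot: [-3.14, -0.001, 2.938]
ft_force: [0.8, 0.7, 0.8]
finger_gap: 0.997
finger_force: 0.0
```

Call:
jog_arm(moves=[{"dx": -0.0214,"dy": -0.0302,"dz": 0,"wx": 0,"wy": 0,"wz": 0},{"dx": -0.0214,"dy": -0.0302,"dz": 0,"wx": 0,"wy": 0,"wz": 0},{"dx": -0.0214,"dy": -0.0302,"dz": 0,"wx": 0,"wy": 0,"wz": 0},{"dx": -0.0214,"dy": -0.0302,"dz": 0,"wx": 0,"wy": 0,"wz": 0},{"dx": -0.0214,"dy": -0.0302,"dz": 0,"wx": 0,"wy": 0,"wz": 0},{"dx": -0.0214,"dy": -0.0302,"dz": 0,"wx": 0,"wy": 0,"wz": 0},{"dx": -0.0214,"dy": -0.0302,"dz": 0,"wx": 0,"wy": 0,"wz": 0},{"dx": -0.0214,"dy": -0.0302,"dz": 0,"wx": 0,"wy": 0,"wz": 0},{"dx": -0.0214,"dy": -0.0302,"dz": 0,"wx": 0,"wy": 0,"wz": 0},{"dx": -0.0214,"dy": -0.0302,"dz": 0,"wx": 0,"wy": 0,"wz": 0}], claw=0, force=40)

```text
t: 1.3
eef_pos: [0.3317, 0.2778, 0.2504]
tcp_rot: [3.141, 0.0, 2.933]
ft_force: [0.5, 1.0, 0.3]
finger_gap: 1.0
finger_force: 0.0
```

Call:
jog_arm(moves=[{"dx": -0.0214,"dy": -0.0302,"dz": 0,"wx": 0,"wy": 0,"wz": 0},{"dx": -0.0214,"dy": -0.0302,"dz": 0,"wx": 0,"wy": 0,"wz": 0},{"dx": -0.0214,"dy": -0.0302,"dz": 0,"wx": 0,"wy": 0,"wz": 0},{"dx": -0.0214,"dy": -0.0302,"dz": 0,"wx": 0,"wy": 0,"wz": 0},{"dx": -0.0214,"dy": -0.0302,"dz": 0,"wx": 0,"wy": 0,"wz": 0},{"dx": -0.0214,"dy": -0.0302,"dz": 0,"wx": 0,"wy": 0,"wz": 0},{"dx": -0.0214,"dy": -0.0302,"dz": 0,"wx": 0,"wy": 0,"wz": 0},{"dx": -0.0214,"dy": -0.0302,"dz": 0,"wx": 0,"wy": 0,"wz": 0},{"dx": -0.0214,"dy": -0.0302,"dz": 0,"wx": 0,"wy": 0,"wz": 0},{"dx": 0,"dy": 0,"dz": 0,"wx": 0,"wy": 0,"wz": 0},{"dx": 0,"dy": 0,"dz": 0,"wx": 0,"wy": 0,"wz": 0}], claw=0, force=40)

```text
t: 2.22
eef_pos: [0.4639, -0.0278, 0.25]
tcp_rot: [-3.142, -0.001, 2.93]
ft_force: [0.5, 0.7, -0.1]
finger_gap: 1.003
finger_force: 0.0
```

Run:
```python
from h import *
s=monitor.state(); print(s["t"],s["eef_pos"],s["tcp_rot"])
snap("wrist","w2.png")
```

```text
2.2167 [ 0.46385347 -0.02783452  0.25002197] [-3.14155898e+00 -8.06115039e-04  2.92956263e+00]
```

View pics/w2.png

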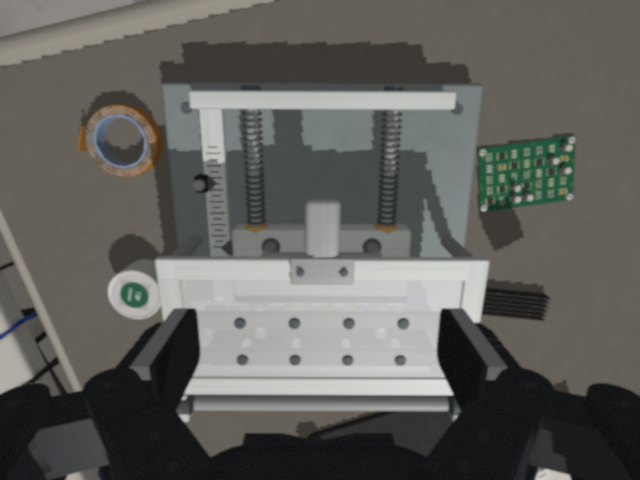

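The wrist view is square over the fixture. The tab tip edge spans (306..341, 202), the base front corners are at (164,86) and (481,85), the cover's front edge is at row 259, and the set pointer is at about (200,184). I'll measure from this view.

```bash
cat > loc.py <<'E'
from fx import *
p=[.5022,-.0353,-.209]
th=p[2];ax=np.array([np.cos(th),np.sin(th),0]);ay=np.array([-np.sin(th),np.cos(th),0]);o=np.array([p[0],p[1],0])
loc=lambda X:np.round(np.array([(X-o)@ax,(X-o)@ay,X[2]]),4)
E
python3 - <<'E'
from loc import *
d=snap("wrist")
print("-z->front corners",loc(onz(d,164,86,.026)),loc(onz(d,481,85,.026)))
print("crossbar top rear edge ends",loc(onz(d,191,108,.053)),loc(onz(d,455,108,.053)))
print("tab tip",[loc(onz(d,323.5,202,z)) for z in(.1,.104,.12)])
print("cover front corners",loc(onz(d,157,260,.1035)),loc(onz(d,489,262,.1035)))
print("cover rear corners",loc(onz(d,184,390,.1035)),loc(onz(d,456,392,.1035)))
print("rests/hinge cheek",loc(onz(d,184,405,.106)),loc(onz(d,456,405,.106)))
print("set",[loc(onz(d,201,184,z)) for z in(.04,.047)])
g=cv2.resize(d["pixels"][120:280,180:300,::-1],None,fx=5,fy=5,interpolation=cv2.INTER_CUBIC)[:,:]
cv2.imwrite("pics/w2c.png",cv2.resize(g,(450,600)))
E
```

```text
-z->front corners [-0.1362 -0.1222  0.026 ] [-0.1368  0.1312  0.026 ]
crossbar top rear edge ends [-0.119  -0.0942  0.053 ] [-0.1189  0.1034  0.053 ]
tab tip [array([-0.0573,  0.0044,  0.1   ]), array([-0.0581,  0.0044,  0.104 ]), array([-0.0615,  0.0041,  0.12  ])]
cover front corners [-0.0166 -0.1124  0.1035] [-0.0149  0.1211  0.1035]
cover rear corners [ 0.091  -0.1038  0.1035] [0.0932 0.1084 0.1035]
rests/hinge cheek [ 0.1029 -0.1042  0.106 ] [0.1033 0.1086 0.106 ]
set [array([-0.0598, -0.0953,  0.04  ]), array([-0.0609, -0.0932,  0.047 ])]
```

View pics/w2c.png

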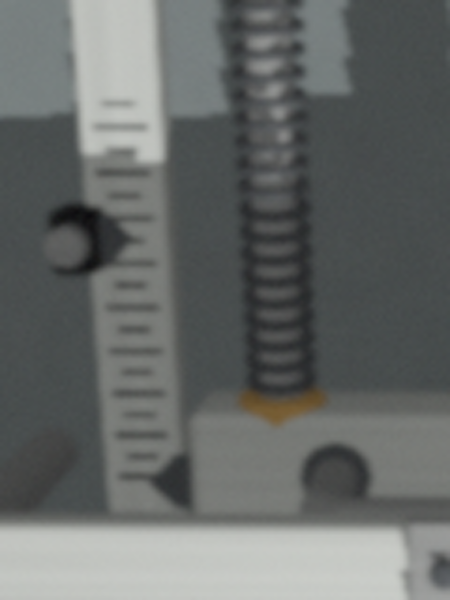

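The crop shows both pointer tips: the jaw's at crop (155,478), on the first scale line, and the set pointer's at (134,240).

Run:
```python
from loc import *
d=snap("wrist")
P=lambda u,v:(180+u/3.75,120+v/3.75)
a,b=loc(onz(d,*P(155,478),.04)),loc(onz(d,*P(134,240),.04)); print(a,b,a-b)
ys=[477,456,434,413,393,371,350,328,307,285,263,240,217,195,172]
print([loc(onz(d,*P(130,y),.04))[0] for y in ys])
s=monitor.state();print(loc(s["eef_pos"]))
```

```text
[-0.005  -0.0817  0.04  ] [-0.0598 -0.0826  0.04  ] [0.0548 0.0009 0.    ]
[np.float64(-0.0052), np.float64(-0.0103), np.float64(-0.0155), np.float64(-0.0205), np.float64(-0.0252), np.float64(-0.0303), np.float64(-0.0351), np.float64(-0.0401), np.float64(-0.0449), np.float64(-0.0499), np.float64(-0.0548), np.float64(-0.0598), np.float64(-0.0649), np.float64(-0.0697), np.float64(-0.0746)]
[-0.04    0.0014  0.2504]
```

Call:
jog_arm(moves=[{"dx": 0.001,"dy": 0.003,"dz": 0.03,"wx": 0,"wy": 0,"wz": 0},{"dx": 0,"dy": 0,"dz": 0.035,"wx": 0,"wy": 0,"wz": 0},{"dx": 0,"dy": 0,"dz": 0.03,"wx": 0,"wy": 0,"wz": 0},{"dx": 0,"dy": 0,"dz": 0.02,"wx": 0,"wy": 0,"wz": 0},{"dx": 0,"dy": 0,"dz": 0.015,"wx": 0,"wy": 0,"wz": 0},{"dx": 0,"dy": 0,"dz": 0.015,"wx": 0,"wy": 0,"wz": 0},{"dx": 0,"dy": 0,"dz": 0.009,"wx": 0,"wy": 0,"wz": 0},{"dx": 0,"dy": 0,"dz": 0,"wx": 0,"wy": 0,"wz": 0},{"dx": 0,"dy": 0,"dz": 0,"wx": 0,"wy": 0,"wz": 0}], claw=0, force=40)

```text
t: 3.12
eef_pos: [0.4632, -0.0226, 0.0967]
tcp_rot: [3.142, -0.0, 2.934]
ft_force: [0.6, 0.7, 0.6]
finger_gap: 1.001
finger_force: 0.0
```

Call:
jog_arm(moves=[{"dx": 0,"dy": 0,"dz": 0,"wx": 0,"wy": 0,"wz": 0},{"dx": 0,"dy": 0,"dz": 0,"wx": 0,"wy": 0,"wz": 0},{"dx": 0,"dy": 0,"dz": 0,"wx": 0,"wy": 0,"wz": 0},{"dx": 0,"dy": 0,"dz": 0,"wx": 0,"wy": 0,"wz": 0},{"dx": 0,"dy": 0,"dz": 0,"wx": 0,"wy": 0,"wz": 0},{"dx": 0,"dy": 0,"dz": 0,"wx": 0,"wy": 0,"wz": 0},{"dx": 0,"dy": 0,"dz": 0,"wx": 0,"wy": 0,"wz": 0},{"dx": 0,"dy": 0,"dz": 0,"wx": 0,"wy": 0,"wz": 0}], claw=1, force=40)

```text
t: 3.78
eef_pos: [0.463, -0.025, 0.0965]
tcp_rot: [-3.138, 0.0, 2.932]
ft_force: [-5.3, -20.1, 2.3]
finger_gap: 0.275
finger_force: 44.3
```

Call:
jog_arm(moves=[{"dx": 0,"dy": -0.002,"dz": 0,"wx": 0,"wy": 0,"wz": 0},{"dx": 0,"dy": -0.001,"dz": 0,"wx": 0,"wy": 0,"wz": 0},{"dx": 0,"dy": 0,"dz": 0,"wx": 0,"wy": 0,"wz": 0},{"dx": 0,"dy": 0,"dz": 0,"wx": 0,"wy": 0,"wz": 0}], claw=1, force=40)

```text
t: 4.12
eef_pos: [0.4629, -0.0254, 0.0965]
tcp_rot: [3.139, 0.0, 2.933]
ft_force: [1.7, 10.1, 0.1]
finger_gap: 0.274
finger_force: 44.7
```

Run:
```python
from loc import *
s=monitor.state();e=loc(s["eef_pos"]);print(e,s["ft_force"])
c=np.array([.1095,.1]); v=np.array([e[0],e[2]])-c; a0=np.arctan2(v[1],-v[0]); r=np.hypot(*v); print(r,a0)
t=np.linspace(a0,1.57,25); x=c[0]-r*np.cos(t); z=c[1]+r*np.sin(t)
for i in range(24): print(round(-(x[i+1]-x[i]),4),round(-(z[i+1]-z[i]),4))
```

```text
[-0.0405  0.0016  0.0965] [ 1.69068824 10.13969337  0.14253997]
0.15004082777697542 -0.023329100148186583
-0.0001 -0.01
-0.0008 -0.0099
-0.0014 -0.0099
-0.0021 -0.0097
-0.0027 -0.0096
-0.0033 -0.0094
-0.004 -0.0091
-0.0046 -0.0089
-0.0051 -0.0085
-0.0057 -0.0082
-0.0062 -0.0078
-0.0067 -0.0074
-0.0072 -0.0069
-0.0076 -0.0064
-0.008 -0.0059
-0.0084 -0.0053
-0.0087 -0.0048
-0.009 -0.0042
-0.0093 -0.0036
-0.0095 -0.0029
-0.0097 -0.0023
-0.0098 -0.0017
-0.0099 -0.001
-0.01 -0.0003
```

Call:
jog_arm(moves=[{"dx": -0.0001,"dy": 0.001,"dz": -0.01,"wx": 0,"wy": 0,"wz": 0},{"dx": -0.0008,"dy": 0,"dz": -0.0099,"wx": 0,"wy": 0,"wz": 0},{"dx": -0.0014,"dy": 0,"dz": -0.0099,"wx": 0,"wy": 0,"wz": 0},{"dx": -0.0021,"dy": 0,"dz": -0.0097,"wx": 0,"wy": 0,"wz": 0},{"dx": -0.0027,"dy": 0,"dz": -0.0096,"wx": 0,"wy": 0,"wz": 0},{"dx": -0.0033,"dy": 0,"dz": -0.0094,"wx": 0,"wy": 0,"wz": 0},{"dx": -0.004,"dy": 0,"dz": -0.0091,"wx": 0,"wy": 0,"wz": 0},{"dx": -0.0046,"dy": 0,"dz": -0.0089,"wx": 0,"wy": 0,"wz": 0}], claw=1, force=40)

```text
t: 4.78
eef_pos: [0.4815, -0.0293, 0.1733]
tcp_rot: [-3.141, -0.001, 2.933]
ft_force: [2.7, -3.0, -12.4]
finger_gap: 0.274
finger_force: 46.0
```

Call:
jog_arm(moves=[{"dx": -0.0051,"dy": 0,"dz": -0.0085,"wx": 0,"wy": 0,"wz": 0},{"dx": -0.0057,"dy": 0,"dz": -0.0082,"wx": 0,"wy": 0,"wz": 0},{"dx": -0.0062,"dy": 0,"dz": -0.0078,"wx": 0,"wy": 0,"wz": 0},{"dx": -0.0067,"dy": 0,"dz": -0.0074,"wx": 0,"wy": 0,"wz": 0},{"dx": -0.0072,"dy": 0,"dz": -0.0069,"wx": 0,"wy": 0,"wz": 0},{"dx": -0.0076,"dy": 0,"dz": -0.0064,"wx": 0,"wy": 0,"wz": 0},{"dx": -0.008,"dy": 0,"dz": -0.0059,"wx": 0,"wy": 0,"wz": 0},{"dx": -0.0084,"dy": 0,"dz": -0.0053,"wx": 0,"wy": 0,"wz": 0}], claw=1, force=40)

```text
t: 5.45
eef_pos: [0.5355, -0.0411, 0.2295]
tcp_rot: [-3.141, -0.001, 2.933]
ft_force: [-4.8, -5.1, -12.9]
finger_gap: 0.269
finger_force: 45.1
```

Call:
jog_arm(moves=[{"dx": -0.0087,"dy": 0,"dz": -0.0048,"wx": 0,"wy": 0,"wz": 0},{"dx": -0.009,"dy": 0,"dz": -0.0042,"wx": 0,"wy": 0,"wz": 0},{"dx": -0.0093,"dy": 0,"dz": -0.0036,"wx": 0,"wy": 0,"wz": 0},{"dx": -0.0095,"dy": 0,"dz": -0.0029,"wx": 0,"wy": 0,"wz": 0},{"dx": -0.0097,"dy": 0,"dz": -0.0023,"wx": 0,"wy": 0,"wz": 0},{"dx": -0.0098,"dy": 0,"dz": -0.0017,"wx": 0,"wy": 0,"wz": 0},{"dx": -0.0099,"dy": 0,"dz": -0.001,"wx": 0,"wy": 0,"wz": 0},{"dx": -0.01,"dy": 0,"dz": -0.0003,"wx": 0,"wy": 0,"wz": 0},{"dx": 0,"dy": 0,"dz": 0,"wx": 0,"wy": 0,"wz": 0},{"dx": 0,"dy": 0,"dz": 0,"wx": 0,"wy": 0,"wz": 0}], claw=1, force=40)

```text
t: 6.28
eef_pos: [0.6104, -0.0574, 0.2503]
tcp_rot: [-3.14, 0.0, 2.932]
ft_force: [0.1, -10.9, -8.2]
finger_gap: 0.273
finger_force: 42.7
```

Run:
```python
from loc import *
s=monitor.state();print(loc(s["eef_pos"]),s["ft_force"],s["tcp_rot"])
d=snap("top"); e=snap("scene")
cv2.imwrite("pics/s3.png",np.hstack([cv2.resize(d["pixels"][150:330,320:500,::-1],(400,400)),cv2.resize(e["pixels"][140:300,290:450,::-1],(400,400))]))
```

```text
[0.1104 0.0008 0.2503] [  0.10960308 -10.8798328   -8.23385755] [-3.13994371e+00  4.59052377e-04  2.93192210e+00]
```

View pics/s3.png

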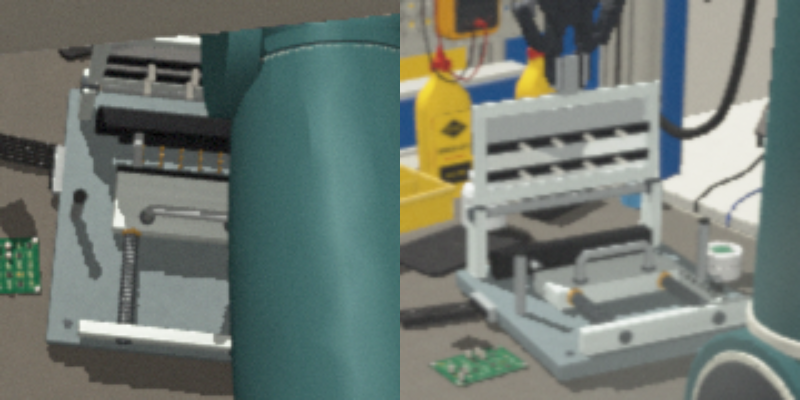

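The cover stands upright, with the jaw and its handle still home at about (620,255) in the right-hand panel. I release and draw back to the front.

Call:
jog_arm(moves=[{"dx": 0,"dy": -0.0005,"dz": 0,"wx": 0,"wy": 0,"wz": 0},{"dx": 0,"dy": 0,"dz": 0,"wx": 0,"wy": 0,"wz": 0},{"dx": 0,"dy": 0,"dz": 0,"wx": 0,"wy": 0,"wz": 0},{"dx": 0,"dy": 0,"dz": 0,"wx": 0,"wy": 0,"wz": 0},{"dx": 0,"dy": 0,"dz": 0,"wx": 0,"wy": 0,"wz": 0},{"dx": 0,"dy": 0,"dz": 0,"wx": 0,"wy": 0,"wz": 0},{"dx": 0,"dy": 0,"dz": 0,"wx": 0,"wy": 0,"wz": 0}], claw=0, force=40)

```text
t: 6.97
eef_pos: [0.6094, -0.0567, 0.2502]
tcp_rot: [3.142, 0.0, 2.933]
ft_force: [-0.3, -0.6, -0.7]
finger_gap: 1.0
finger_force: 0.0
```

Call:
jog_arm(moves=[{"dx": 0.01,"dy": 0,"dz": 0,"wx": 0,"wy": 0,"wz": 0},{"dx": 0.02,"dy": 0,"dz": 0,"wx": 0,"wy": 0,"wz": 0},{"dx": 0.03,"dy": 0,"dz": 0,"wx": 0,"wy": 0,"wz": 0},{"dx": 0.03,"dy": 0,"dz": 0,"wx": 0,"wy": 0,"wz": 0},{"dx": 0.03,"dy": 0,"dz": 0,"wx": 0,"wy": 0,"wz": 0},{"dx": 0.03,"dy": 0,"dz": 0,"wx": 0,"wy": 0,"wz": 0},{"dx": 0,"dy": 0,"dz": 0,"wx": 0,"wy": 0,"wz": 0},{"dx": 0,"dy": 0,"dz": 0,"wx": 0,"wy": 0,"wz": 0}], claw=0, force=40)

```text
t: 7.63
eef_pos: [0.4615, -0.0254, 0.2507]
tcp_rot: [3.141, 0.002, 2.933]
ft_force: [0.2, -0.0, -0.9]
finger_gap: 1.002
finger_force: 0.0
```

Run:
```python
from loc import *
s=monitor.state();print(loc(s["eef_pos"]),s["ft_force"],s["tcp_rot"],s["joint_positions"])
snap("wrist","w4.png")
```

```text
[-0.0419  0.0013  0.2507] [ 0.23524559 -0.0121312  -0.90209896] [3.14141123e+00 2.16498226e-03 2.93317317e+00] [-1.10089743e-01 -3.62585795e-01  1.87652420e+00 -3.20348662e-05
  1.62548191e+00 -1.47246857e+00]
```

View pics/w4.png

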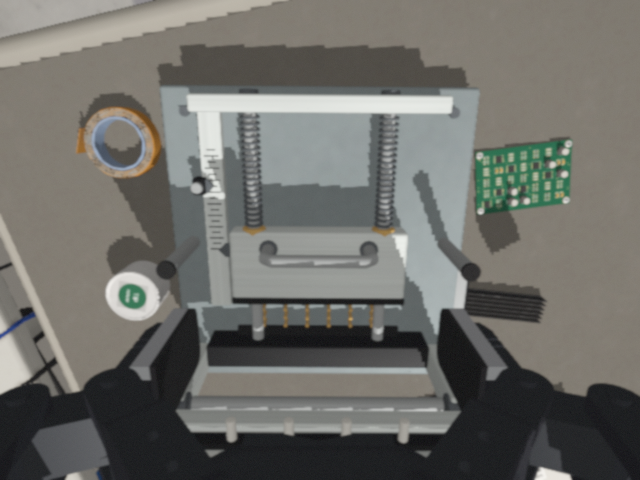

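The wrist view shows the cover standing clear at the rear and the handle bar from (262,262) to (377,261). The set pointer is at (200,186) and the jaw pointer at about (226,249). I locate the bar and turn the gripper so it closes across it.

Run:
```python
from loc import *
d=snap("wrist"); print(d["fx"],d["fy"])
m=cv2.cvtColor(d["pixels"],cv2.COLOR_RGB2GRAY)
print(m[245:275,300],m[245:275,340])
for u,v in((320,261),(268,250),(371,250)): print(loc(onz(d,u,v,.08)))
print(loc(onz(d,320,261,.085)))
```

```text
407.14223533578496 407.14223533578496
[153 153 156 155 155 152 151 153 143 122 110 116 127 141 156 163 150 131
 119 115 113 122 141 149 151 151 151 150 152 155] [155 155 154 156 154 153 153 153 145 126 112 114 123 138 153 164 162 142
 122 116 114 119 134 147 152 153 153 153 155 154]
[-0.0082  0.0032  0.08  ]
[-0.017  -0.0363  0.08  ]
[-0.0171  0.0419  0.08  ]
[-0.01    0.0031  0.085 ]
```

Call:
jog_arm(moves=[{"dx": 0,"dy": 0,"dz": 0,"wx": 0,"wy": 0,"wz": -0.1225},{"dx": 0,"dy": 0,"dz": 0,"wx": 0,"wy": 0,"wz": -0.1225},{"dx": 0,"dy": 0,"dz": 0,"wx": 0,"wy": 0,"wz": -0.1225},{"dx": 0,"dy": 0,"dz": 0,"wx": 0,"wy": 0,"wz": -0.1225},{"dx": 0,"dy": 0,"dz": 0,"wx": 0,"wy": 0,"wz": -0.1225},{"dx": 0,"dy": 0,"dz": 0,"wx": 0,"wy": 0,"wz": -0.1225},{"dx": 0,"dy": 0,"dz": 0,"wx": 0,"wy": 0,"wz": -0.1225},{"dx": 0,"dy": 0,"dz": 0,"wx": 0,"wy": 0,"wz": -0.1225},{"dx": 0,"dy": 0,"dz": 0,"wx": 0,"wy": 0,"wz": -0.1225},{"dx": 0,"dy": 0,"dz": 0,"wx": 0,"wy": 0,"wz": -0.1225},{"dx": 0,"dy": 0,"dz": 0,"wx": 0,"wy": 0,"wz": -0.1225},{"dx": 0,"dy": 0,"dz": 0,"wx": 0,"wy": 0,"wz": -0.1225}], claw=0, force=40)

```text
t: 8.73
eef_pos: [0.4633, -0.0258, 0.2495]
tcp_rot: [3.14, -0.0, -1.874]
ft_force: [0.3, 0.3, 0.0]
finger_gap: 1.002
finger_force: 0.0
```

Run:
```python
from loc import *
s=monitor.state();print(loc(s["eef_pos"]),s["tcp_rot"],s["joint_positions"][5])
R=Ro.from_euler("xyz",s["tcp_rot"]).as_matrix()
print("fixture x,y axes in tool:",R.T@ax,R.T@ay)
```

```text
[-0.0401  0.0012  0.2495] [ 3.14042504e+00 -2.38100674e-04 -1.87449266e+00] -2.948576661302926
fixture x,y axes in tool: [-0.09455486 -0.99551895 -0.00118489] [-9.95519624e-01  9.45550796e-02 -1.26630668e-04]
```

Call:
jog_arm(moves=[{"dx": 0,"dy": 0,"dz": 0,"wx": 0,"wy": 0,"wz": 0.03},{"dx": -0.003,"dy": -0.0155,"dz": 0.02,"wx": 0,"wy": 0,"wz": 0},{"dx": -0.003,"dy": -0.016,"dz": 0.03,"wx": 0,"wy": 0,"wz": 0},{"dx": 0,"dy": 0,"dz": 0.035,"wx": 0,"wy": 0,"wz": 0},{"dx": 0,"dy": 0,"dz": 0.03,"wx": 0,"wy": 0,"wz": 0},{"dx": 0,"dy": 0,"dz": 0.02,"wx": 0,"wy": 0,"wz": 0},{"dx": 0,"dy": 0,"dz": 0.015,"wx": 0,"wy": 0,"wz": 0},{"dx": 0,"dy": 0,"dz": 0.012,"wx": 0,"wy": 0,"wz": 0},{"dx": 0,"dy": 0,"dz": 0.008,"wx": 0,"wy": 0,"wz": 0},{"dx": 0,"dy": 0,"dz": 0,"wx": 0,"wy": 0,"wz": 0},{"dx": 0,"dy": 0,"dz": 0,"wx": 0,"wy": 0,"wz": 0}], claw=0, force=40)

```text
t: 9.65
eef_pos: [0.4946, -0.0305, 0.0803]
tcp_rot: [3.142, -0.0, -1.91]
ft_force: [0.1, 1.3, 0.3]
finger_gap: 0.995
finger_force: 0.0
```

Call:
jog_arm(moves=[{"dx": 0,"dy": 0,"dz": 0,"wx": 0,"wy": 0,"wz": 0},{"dx": 0,"dy": 0,"dz": 0,"wx": 0,"wy": 0,"wz": 0},{"dx": 0,"dy": 0,"dz": 0,"wx": 0,"wy": 0,"wz": 0},{"dx": 0,"dy": 0,"dz": 0,"wx": 0,"wy": 0,"wz": 0},{"dx": 0,"dy": 0,"dz": 0,"wx": 0,"wy": 0,"wz": 0},{"dx": 0,"dy": 0,"dz": 0,"wx": 0,"wy": 0,"wz": 0},{"dx": 0,"dy": 0,"dz": 0,"wx": 0,"wy": 0,"wz": 0},{"dx": 0,"dy": 0,"dz": 0,"wx": 0,"wy": 0,"wz": 0},{"dx": 0,"dy": 0,"dz": 0,"wx": 0,"wy": 0,"wz": 0}], claw=1, force=40)

```text
t: 10.4
eef_pos: [0.4946, -0.0307, 0.0803]
tcp_rot: [-3.14, -0.0, -1.91]
ft_force: [4.1, -4.0, 1.7]
finger_gap: 0.113
finger_force: 38.1
```

Run:
```python
from loc import *
s=monitor.state();print(loc(s["eef_pos"]),s["tcp_rot"],s["joint_positions"][5],s["ft_force"],s["moment"])
R=Ro.from_euler("xyz",s["tcp_rot"]).as_matrix()
print("front in tool:",-R.T@ax)
```

```text
[-0.0084  0.003   0.0803] [-3.14049929e+00 -1.08009021e-04 -1.91011471e+00] -2.9153692455361138 [ 4.08175923 -4.00515491  1.65717679] [-0.47869488 -0.6239932   0.55162156]
front in tool: [ 0.12994983  0.99151999 -0.00107006]
```

Call:
jog_arm(moves=[{"dx": 0.0007,"dy": 0.005,"dz": 0,"wx": 0,"wy": 0,"wz": 0},{"dx": 0.0007,"dy": 0.005,"dz": 0,"wx": 0,"wy": 0,"wz": 0},{"dx": 0.0007,"dy": 0.005,"dz": 0,"wx": 0,"wy": 0,"wz": 0},{"dx": 0.0007,"dy": 0.005,"dz": 0,"wx": 0,"wy": 0,"wz": 0},{"dx": 0.0007,"dy": 0.005,"dz": 0,"wx": 0,"wy": 0,"wz": 0},{"dx": 0.0007,"dy": 0.005,"dz": 0,"wx": 0,"wy": 0,"wz": 0},{"dx": 0.0007,"dy": 0.005,"dz": 0,"wx": 0,"wy": 0,"wz": 0},{"dx": 0.0007,"dy": 0.005,"dz": 0,"wx": 0,"wy": 0,"wz": 0},{"dx": 0.0007,"dy": 0.005,"dz": 0,"wx": 0,"wy": 0,"wz": 0},{"dx": 0.0007,"dy": 0.005,"dz": 0,"wx": 0,"wy": 0,"wz": 0},{"dx": 0,"dy": 0,"dz": 0,"wx": 0,"wy": 0,"wz": 0},{"dx": 0,"dy": 0,"dz": 0,"wx": 0,"wy": 0,"wz": 0}], claw=1, force=40)

```text
t: 11.4
eef_pos: [0.4453, -0.02, 0.0804]
tcp_rot: [-3.14, 0.002, -1.91]
ft_force: [9.2, 3.7, -2.2]
finger_gap: 0.11
finger_force: 38.1
```

Run:
```python
from loc import *
s=monitor.state();print(loc(s["eef_pos"]),s["joint_positions"][5],s["ft_force"])
d=snap("wrist","w5.png")
a=proj(d,W(p,(-.0598,-.0826,.04))); print("expected set px",a)
x,y=np.round(a).astype(int); y0=max(0,y-60)
c=d["pixels"][y0:y0+120,x-80:x+80,::-1]; print(x-80,y0)
cv2.imwrite("pics/w5c.png",cv2.resize(c,None,fx=5,fy=5,interpolation=cv2.INTER_CUBIC))
```

```text
[-0.0588  0.0032  0.0804] -2.905330027103374 [ 9.19478549  3.70544468 -2.23075976]
expected set px [288.20832554  82.78626456]
208 23
```

View pics/w5c.png

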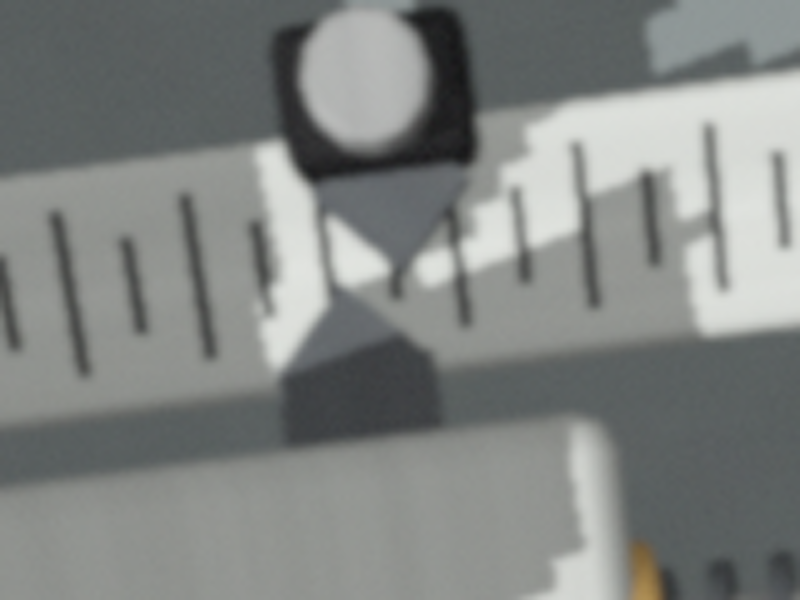

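The crop shows the set tip at (399,268) and the jaw tip at (335,283), with 10 mm of scale spanning about 131 px, so roughly 5 mm remain. Casting rays to check:

Run:
```python
from loc import *
d=snap("wrist")
P=lambda u,v:(208+u/5,23+v/5)
a,b=loc(onz(d,*P(335,283),.04)),loc(onz(d,*P(399,268),.04)); print(a,b,a-b, loc(onz(d,*P(199,283),.04))-loc(onz(d,*P(460,283),.04)))
```

```text
[-0.055  -0.0843  0.04  ] [-0.0599 -0.0848  0.04  ] [0.0049 0.0005 0.    ] [ 0.0193 -0.0026  0.    ]
```

Call:
jog_arm(moves=[{"dx": 0.0003,"dy": 0.0025,"dz": 0,"wx": 0,"wy": 0,"wz": 0},{"dx": 0.0002,"dy": 0.0015,"dz": 0,"wx": 0,"wy": 0,"wz": 0},{"dx": 0,"dy": 0.0006,"dz": 0,"wx": 0,"wy": 0,"wz": 0},{"dx": 0,"dy": 0,"dz": 0,"wx": 0,"wy": 0,"wz": 0},{"dx": 0,"dy": 0,"dz": 0,"wx": 0,"wy": 0,"wz": 0},{"dx": 0,"dy": 0,"dz": 0,"wx": 0,"wy": 0,"wz": 0}], claw=1, force=40)

```text
t: 12.0
eef_pos: [0.441, -0.019, 0.0804]
tcp_rot: [-3.14, 0.001, -1.91]
ft_force: [8.7, 2.0, -0.7]
finger_gap: 0.113
finger_force: 38.2
```

Run:
```python
from loc import *
s=monitor.state();print(loc(s["eef_pos"]),s["joint_positions"][5],s["ft_force"])
d0=cv2.imread("pics/w5.png"); d=snap("wrist","w6.png"); g0=cv2.cvtColor(d0,cv2.COLOR_BGR2GRAY); g=cv2.cvtColor(d["pixels"],cv2.COLOR_RGB2GRAY)
# set slider template (crop 265..480,0..190) and jaw pointer template (moves with camera: should stay)
def match(u0,v0,u1,v1):
    x0,y0,x1,y1=208+u0//5,23+v0//5,208+u1//5,23+v1//5
    t=g0[y0:y1,x0:x1]; best=[]
    R=cv2.matchTemplate(g[y0-8:y1+8,x0-25:x1+25],t,cv2.TM_CCOEFF_NORMED); _,m,_,l=cv2.minMaxLoc(R)
    i,j=l; q=lambda a,b,c:(a-c)/(2*(a-2*b+c)) 
    return m,i-25+q(R[j,i-1],R[j,i],R[j,i+1]),j-8+q(R[j-1,i],R[j,i],R[j+1,i])
S=match(265,0,480,175); J=match(285,350,440,440); print(S,J)
P=lambda u,v,o:(208+u/5+o[1],23+v/5+o[2])
a,b=loc(onz(d,*P(335,283,J),.04)),loc(onz(d,*P(399,268,S),.04)); print(a-b)
```

```text
[-0.0633  0.0032  0.0804] -2.904012505186794 [ 8.73072266  1.95525592 -0.68821781]
(0.9881399273872375, np.float32(-12.32339), np.float32(1.6993254)) (0.9160720705986023, np.float32(-0.753363), np.float32(-0.26829624))
[0.0005 0.0003 0.    ]
```

Call:
jog_arm(moves=[{"dx": 0.0001,"dy": 0.0006,"dz": 0,"wx": 0,"wy": 0,"wz": 0},{"dx": 0,"dy": 0,"dz": 0,"wx": 0,"wy": 0,"wz": 0},{"dx": 0,"dy": 0,"dz": 0,"wx": 0,"wy": 0,"wz": 0},{"dx": 0,"dy": 0,"dz": 0,"wx": 0,"wy": 0,"wz": 0},{"dx": 0,"dy": 0,"dz": 0,"wx": 0,"wy": 0,"wz": 0},{"dx": 0,"dy": 0,"dz": 0,"wx": 0,"wy": 0,"wz": 0}], claw=1, force=40)

```text
t: 12.55
eef_pos: [0.4404, -0.0189, 0.0803]
tcp_rot: [-3.14, 0.001, -1.91]
ft_force: [9.6, 3.7, -0.2]
finger_gap: 0.11
finger_force: 38.2
```

Run:
```python
from loc import *
s=monitor.state();print(s["t"],loc(s["eef_pos"]),s["joint_positions"][5],s["ft_force"])
d=snap("wrist","w7.png"); g=cv2.cvtColor(d["pixels"],cv2.COLOR_RGB2GRAY)
np.set_printoptions(linewidth=220)
# blurry triangles: print strip around the tips
print(np.arange(262,290)); 
for y in range(56,96): print(y,g[y,262:290])
```

```text
12.55 [-0.0638  0.0032  0.0803] -2.90392243611315 [ 9.57774075  3.71797283 -0.21475217]
[262 263 264 265 266 267 268 269 270 271 272 273 274 275 276 277 278 279 280 281 282 283 284 285 286 287 288 289]
56 [43 45 49 52 53 57 58 58 57 46 40 35 33 33 33 31 31 36 37 37 38 43 43 38 32 23 34 69]
57 [37 35 34 33 34 37 35 37 35 36 34 35 32 38 42 45 49 50 56 64 66 71 71 68 57 49 60 92]
58 [ 32  31  35  35  36  39  39  45  45  51  54  59  61  65  68  70  74  80  85  90  93  94  96  92  85  80  94 118]
59 [ 46  45  52  57  63  65  69  68  73  77  81  84  89  93  93  93  94  97 101 104 103 104 105 104 102 103 115 132]
60 [ 73  75  79  84  89  92  93  93  95  96  99  99 101 102 102 102 102 103 104 105 105 105 107 104 104 104 115 132]
61 [ 98  97 100 102 102 105 102 103 103 103 102 102 103 102 102 103 104 105 105 105 106 106 104 104 101 101 114 132]
62 [105 105 106 106 106 105 107 106 105 104 104 103 102 102 102 104 104 104 105 105 104 106 105  99  97 104 124 138]
63 [106 106 107 107 107 105 104 105 105 104 104 104 104 103 103 103 103 104 106 104 106 104 101  96  99 117 135 143]
64 [105 106 107 10
[... 3025 characters left out ...]
0 [128 152 192 213 216 205 179 143 114 104 101  98  94  87  78  68  66  65  64  66  66  65  65  66  65  67  74  96]
91 [138 150 191 211 209 190 156 123 106  99  94  88  80  75  71  67  63  64  64  66  64  66  68  66  65  66  69  82]
92 [159 160 190 203 193 166 131 105  95  87  81  74  67  65  64  63  63  63  65  63  65  64  65  65  64  64  65  70]
93 [181 171 181 182 161 129 100  85  77  72  69  65  65  65  64  63  63  63  62  64  63  64  64  65  65  67  67  65]
94 [192 168 157 143 117  91  76  71  65  68  66  65  65  63  64  65  63  64  64  62  64  67  64  64  64  66  65  65]
95 [194 160 129 105  80  70  67  66  65  64  65  64  66  66  64  63  63  65  63  65  64  62  65  65  63  63  65  65]
```

```bash
python3 -c "
from rig import order
print(order.finish_job())"
```

```text
the job is handed in; nothing more can be done
None
```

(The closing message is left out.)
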